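# Strip the feed rollers from a printer unit

### The job

First switch the bench isolator fully OFF. Then snap every roller out of its green clips on the feed unit and lay it flat in the parts tray along the tray's short side, blue rollers in the blue compartment and orange ones in the orange compartment; once all are in, switch the isolator fully back ON so that the drive can be run empty. Leave the can, the fan and the screwdriver alone.

Things in the scene. Friction and masses are not known exactly. Their poses are not given: they have to be found in the camera images.
- feed_unit: open paper-feed unit on a pale metal base plate 200 x 310 x 12 mm, fixed to the bench. Origin under the middle of the base, x away from the robot, y to its left. Four roller places, some may be empty: roller axes run along its y, middles at x = +-55, y = +-77.5, z = 75 mm. Each place has two green sprung C-clips. Under a sleeve there is only the base plate (top at z = 12 mm).
- clips_mid (a point): point midway between the four roller places, 75 mm up, axes as the feed unit's. The clips (10 mm wide, 51 mm either side of a roller's middle, tips up to z = 95 mm) hold the bare shaft. Their mouths point up and towards the robot (-x), 35 degrees from vertical. Pulled that way a roller snaps out with about 5 to 12 N and is free after 20 mm.
- isolator (a joint): red bar handle of the bench isolator, turns about a vertical axis. 0 = ON: the white mark on the bar points to the green square; 1.3 rad (anticlockwise from above) = OFF: the mark points to the red square; stops at both. An over-centre spring makes it jump to the nearer detent; turning takes up to about 0.2 N m.
- isolator_grip (a point): point on the axis of the isolator's handle, 105 mm above the bench (15 mm below the top of the bar). Its x runs along the bar towards the white mark and turns with it. The bar is 72 mm long, 16 mm thick, 36 mm high, its underside 84 mm above the bench, on a grey box 120 x 120 x 70 mm with a round yellow plate.
- tray: loose pale parts tray (0.7 kg), 280 x 170 x 45 mm outside, walls and floor 4 mm, origin under its centre. A wall across its middle parts it into two compartments, each 134 mm (along its x) by 162 mm (along its y) inside: blue floor at -x, orange floor at +x. A roller lies in it along the tray's y, its axis then 18 mm above the tray's underside.
- roller_blue_a: blue feed roller: steel shaft 16 mm in diameter, 140 mm long, blue sleeve 26 mm in diameter on its middle 84 mm (grip here), white hexagonal collar at each end (28 mm across flats, 10 mm long) that stops it rolling away. 110 to 180 g. Origin at the middle of its axis; own y along the shaft. Starts in the feed unit's clips; may be absent (None from the start).
- roller_blue_b: blue feed roller: steel shaft 16 mm in diameter, 140 mm long, blue sleeve 26 mm in diameter on its middle 84 mm (grip here), white hexagonal collar at each end (28 mm across flats, 10 mm long) that stops it rolling away. 110 to 180 g. Origin at the middle of its axis; own y along the shaft. Starts in the feed unit's clips; may be absent (None from the start).
- roller_orange_a: orange feed roller: steel shaft 16 mm in diameter, 140 mm long, orange sleeve 26 mm in diameter on its middle 84 mm (grip here), white hexagonal collar at each end (28 mm across flats, 10 mm long) that stops it rolling away. 110 to 180 g. Origin at the middle of its axis; own y along the shaft. Starts in the feed unit's clips; may be absent (None from the start).
- roller_orange_b: orange feed roller: steel shaft 16 mm in diameter, 140 mm long, orange sleeve 26 mm in diameter on its middle 84 mm (grip here), white hexagonal collar at each end (28 mm across flats, 10 mm long) that stops it rolling away. 110 to 180 g. Origin at the middle of its axis; own y along the shaft. Starts in the feed unit's clips; may be absent (None from the start).
- spray_can: bystander: yellow and blue aerosol can, 54 mm in diameter, 120 mm tall, origin under its base
- cooling_fan: bystander: black computer fan, 90 x 90 x 25 mm, lying flat, origin under its centre
- screwdriver: bystander: red screwdriver, 200 mm long, lying on the bench, origin under its middle

How it is judged:
By the outcome, as a careful person would: the job done as asked, in the order asked, and still so for the second after the job is handed in, with the robot touching nothing.
Of roller_blue_a, roller_blue_b, roller_orange_a, roller_orange_b only 3 to 4 are there at a start; the rules pass over those that are not, and their reading is None.
At some moment in a run one of tray may be knocked a few centimetres aside while the robot is not near it.
Once in a run the grip may slacken for a moment while it holds something.
It also fails if it takes over 210 s, if anything falls off the work surface, if the arm or the gripper's body presses on something with over 40 N, if the wrist force passes 120 N, or if a joint passes its speed limit or range.

### The arm

A 6-joint arm with a two-finger parallel gripper is mounted at the origin on the work surface. World frame = base frame: x ahead of the robot, y to its left, z up, the work surface at z = 0. Lengths are in mm, angles in degrees, forces in N, time in s.
With the tool pointing down it reaches from about 300 to 850 mm from the base axis. Payload 4.2 kg.
Tool frame: the origin (TCP) lies between the finger pads; the fingertips stand 11 mm ahead of it and the grasp point (between the pads) lies 8 mm behind it (env.tips_ahead is the distance from the TCP to the fingertips, in mm); z points along the fingers, y is the line along which they close (so a half turn about z gives the same grasp; the last joint's range is limited). The gripper opens to 91 mm and grips with 3 to 60 N. Pads are 32 mm wide; open, the fingers measure 118 mm over their backs; the gripper's body (76 mm by 178 mm) begins 60 mm behind the grasp point.
Start: joints at [-75.115, 18.312, 89.639, -0, 72.044, -1.146], TCP at [158.796, -552.653, 224.976] pointing down, gripper open.
Joint ranges: [-177.97, 177.97], [-48.28, 115.42], [12.27, 149.76], [-77.06, 257.06], [2.81, 150.46], [-146.56, 146.56]. Speed limits (degrees/s): [147.25, 147.25, 180, 180, 180, 180].

### API

Orientations are given as [roll, pitch, yaw] about the fixed x, y, z axes, in that order (R = Rz(yaw) Ry(pitch) Rx(roll)).
In Python, from workcell import env, cams gives the robot as it stands.
- The arm moves only by the tool step_arm, never from a script. Its arguments are lists of equal length, an entry for each row: "linear": the shift along the tool's x, y, z in units of 30 cm (1.0 is 30 cm), a list of three; "turn": the turn about the tool's z in units of 360 degrees (1.0 is 360 degrees). In form: {"linear": [[tx, ty, tz], ...], "turn": [turn, ...]}. A call has 1 to 20 rows; each row is the pose to reach, as a shift and turn from the pose commanded when the call began, along the tool's axes at that moment, turning the shorter way round; what a row does not reach only later rows make up. A row lasts 1/8 s, in which the tool goes at most 62.5 mm and 10.7 degrees, less where a joint would pass 70% of its speed; a pose out of reach is approached as far as the arm can. A call with a number of a shift or a turn outside -1 to 1 is refused whole. A call with a gripper value outside its range is refused whole. "fingers" is the closure, from -1 (fully open) to 1 (shut), so that 0 is half open, set as the call begins (left out, the last holds). The fingers move at their own pace and stop on an object; "force" is the grip in N (left out, the last holds). Time passes only in rows, so rows that repeat a pose let the fingers close. It gives the time, the measured TCP pose, the force, the opening and the grip force at its end, in the units of the state.
- env.state(): the state, without advancing time (a new reading comes with each control period).
- cams.grab_frame(name): name is "scene" or "top" or "wrist"; returns a dict with "color" (384x512x3 uint8, blue, green, red), "fx", "fy", "cx", "cy" (pixels), "extrinsics" (4x4, takes a point from camera to world coordinates); the wrist camera has in their place "tool_from_camera" (4x4, takes a point from camera to tool coordinates, whose origin is the TCP and whose axes are the flange's). Camera axes: x right, y down, z forward; pixel columns grow to the right and rows downward; lengths in mm; the calibration is good to about 2 mm. A picture is of the moment at which its call begins: read the wrist's pose just before it. There is no depth.
- env.job_done(): hands the job in; it is judged then, once.
The state is a dict: "time_s": time; "qpos": joint angles; "qvel": joint speeds; "effort": joint torques, N m; "ee_pos": TCP position; "ee_rot": TCP orientation; "force": force on the tool from outside, world axes, zero at the start; "torque": the same for the moment, N m; "gripper_width": finger opening in mm; "gripper_force": force on a finger pad.
Only numpy, scipy, OpenCV 4.12 (cv2) and the standard library are available. Lean on these libraries where they do the work, as an engineer would, in place of code of your own. Each camera call takes 0.05 s, during which the arm holds its last target. There are 200 camera calls.

## Working session

There is one attempt and no reset: what is moved stays moved. The work goes in short steps, Python scripts to look and compute and a tool call to move; the robot and the scene stay as the last step left them, time stands still between calls to the robot, and variables do not carry over. Pictures are saved under pics/ and viewed, at most 14 in all, crops included, and the job is handed in when it is done.

Besides the shell and the picture viewer there is one more tool, called after "Emit:" in YAML: its name, and indented under it one key for each argument. step_arm: Moves the arm, as the interface text tells. Its arguments: {"type":"object","properties":{"linear":{"type":"array"},"turn":{"type":"array"},"fingers":{"type":"number"},"force":{"type":"number"}},"required":["linear","turn"]}

```bash
ls; mkdir -p pics
python3 - <<'E'
from workcell import env,cams
import cv2,numpy as np
s=env.state();print({k:np.round(v,2).tolist() for k,v in s.items()})
for n in ("scene","top"):
    f=cams.grab_frame(n);np.save(f"pics/{n}0.npy",f,allow_pickle=True)
    cv2.imwrite(f"pics/{n}0.png",cv2.resize(f["color"],(800,600),interpolation=cv2.INTER_CUBIC))
    print(n,f["fx"],f["cx"],f["cy"],np.round(f["extrinsics"],3).tolist())
E
```

```text
pics
{'time_s': 0.0, 'qpos': [-75.11, 18.35, 89.71, -0.0, 72.04, -1.14], 'qvel': [0.08, 0.09, -0.09, -0.08, 0.04, -0.03], 'effort': [-0.0, -41.25, -23.2, 0.07, 0.05, -0.0], 'ee_pos': [158.68, -552.17, 224.11], 'ee_rot': [-179.9, -0.0, 16.03], 'force': [0.56, -1.04, -1.0], 'torque': [0.02, 0.06, 0.02], 'gripper_force': 0.0, 'gripper_width': 91.28}
scene 493.1012609682993 250.30700690470292 191.6728227868155 [[-0.729, 0.506, -0.461, 1266.436], [0.684, 0.548, -0.482, 639.062], [0.009, -0.667, -0.745, 1089.319], [0.0, 0.0, 0.0, 1.0]]
top 440.4697585923166 256.20786764935934 198.25707549001973 [[-0.012, -0.978, 0.208, 374.438], [-1.0, 0.01, -0.007, 5.36], [0.005, -0.208, -0.978, 1321.501], [0.0, 0.0, 0.0, 1.0]]
```

View pics/top0.png

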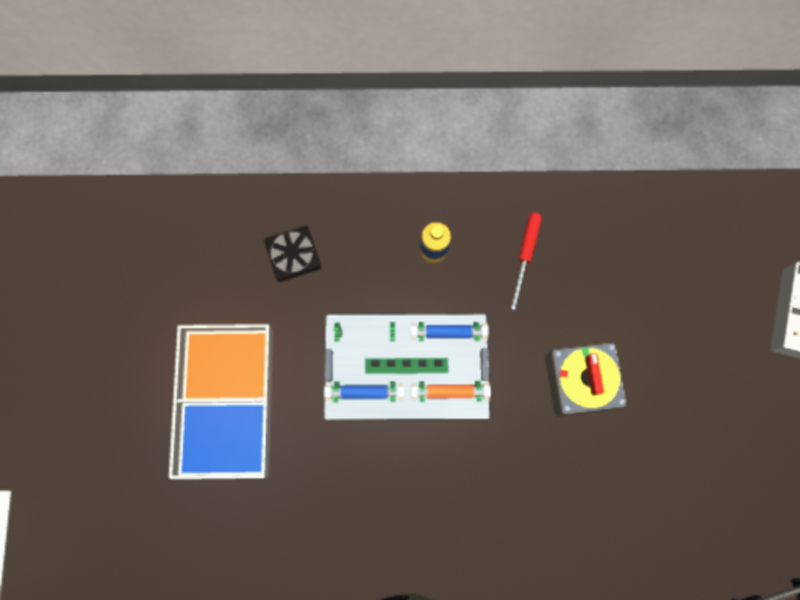

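View pics/scene0.png

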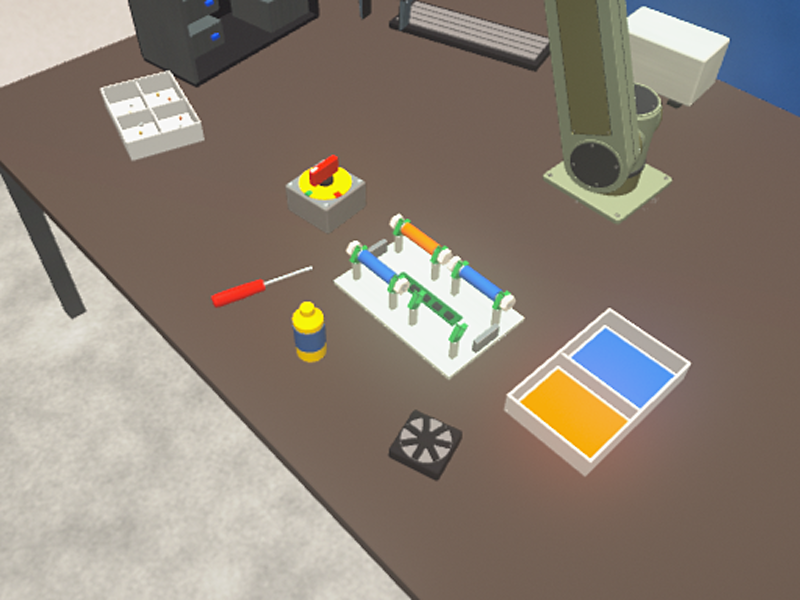

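The top view shows the tray on the left, with the orange floor far (≈227,365) and the blue floor near (≈222,438). There are three rollers: blue at the back right (450,331), blue at the front left (363,392) and orange at the front right (452,392). The isolator is at (590,378), set to ON. The scene view agrees.

```bash
cat > h.py <<'E'
import numpy as np,cv2
from workcell import env,cams
def ray(f,uv,z,T=None):
    T=f["extrinsics"] if T is None else T
    uv=np.atleast_2d(np.asarray(uv,float))
    d=np.c_[(uv[:,0]-f["cx"])/f["fx"],(uv[:,1]-f["cy"])/f["fy"],np.ones(len(uv))]@T[:3,:3].T
    o=T[:3,3]; return (o+d*((z-o[2])/d[:,2])[:,None])[:,:2]
R=dict(blue=[(100,120,60),(125,255,255)],orange=[(8,150,120),(19,255,255)],yellow=[(22,150,100),(35,255,255)],
 red=[(0,160,80),(5,255,255)],green=[(45,120,60),(85,255,255)],white=[(0,0,150),(179,90,255)])
def blobs(f,c,mina=8):
    h=cv2.cvtColor(f["color"],cv2.COLOR_BGR2HSV); m=cv2.inRange(h,*map(np.array,R[c]))
    if c=="red": m|=cv2.inRange(h,np.array((174,160,80)),np.array((179,255,255)))
    cs,_=cv2.findContours(m,cv2.RETR_EXTERNAL,cv2.CHAIN_APPROX_NONE)
    return sorted([c for c in cs if cv2.contourArea(c)>=mina],key=cv2.contourArea,reverse=True)
def rect(f,c,z,T=None):
    p=ray(f,c.reshape(-1,2),z,T).astype(np.float32)
    (x,y),(w,h),a=cv2.minAreaRect(p)
    if w<h: w,h,a=h,w,a-90
    return np.round([x,y,w,h,(a+90)%180-90],1).tolist()
def wristT(s,f):
    from scipy.spatial.transform import Rotation as Ro
    T=np.eye(4);T[:3,:3]=Ro.from_euler("xyz",s["ee_rot"],degrees=True).as_matrix();T[:3,3]=s["ee_pos"]
    return T@f["tool_from_camera"]
E
python3 - <<'E'
from h import *
for n in("top","scene"):
    f=np.load(f"pics/{n}0.npy",allow_pickle=True).item()
    for c,zs in dict(blue=(75,4),orange=(75,4),yellow=(70,),red=(115,),green=(70,),white=(45,12)).items():
        for b in blobs(f,c,6)[:7]:
            M=b.reshape(-1,2).mean(0)
            print(n,c,np.round(M),cv2.contourArea(b),[rect(f,b,z) for z in zs])
E
```

```text
top blue [142. 281.] 1999.5 [[410.2, 316.4, 138.4, 112.1, 89.4], [412.2, 334.1, 146.3, 118.5, 89.4]]
top blue [233. 250.] 200.5 [[490.0, 65.0, 82.0, 19.7, 89.4], [496.6, 68.4, 86.6, 20.8, 89.4]]
top blue [287. 212.] 196.0 [[600.1, -91.9, 80.9, 20.5, 89.4], [613.0, -97.4, 85.5, 21.6, 89.4]]
top blue [277. 162.] 7.5 [[747.4, -67.4, 26.7, 5.7, 82.0], [768.7, -71.5, 28.2, 6.0, 82.0]]
top orange [144. 234.] 1839.0 [[541.5, 316.3, 137.3, 111.4, 89.4], [551.0, 334.0, 145.1, 117.8, 89.4]]
top orange [288. 250.] 168.0 [[489.7, -91.8, 79.4, 16.9, 89.4], [496.2, -97.3, 83.9, 17.9, 89.4]]
top yellow [279. 151.] 221.0 [[784.1, -71.8, 50.7, 49.8, 89.4]]
top yellow [376. 244.] 8.0 [[510.6, -343.9, 73.7, 30.3, 27.3]]
top red [339. 152.] 222.5 [[766.9, -243.1, 95.4, 23.6, -16.1]]
top red [380. 240.] 117.0 [[512.1, -341.3, 64.9, 20.2, 7.3]]
top red [360. 239.] 6.0 [[515.1, -288.9, 8.3, 8.3, -3.5]]
top green [260. 234.] 180.5 [[538.0, -13.4, 143.1, 20.1, 89.4]]
top green [375. 225.] 10.5 [[559.0, -342.5, 11.9, 8.6, -3.8]]
top green [215. 212.] 10.0 [[601.8, 115.6, 29.3, 5.8, 0.4]]
top green [251. 212.]
[... 2492 characters left out ...]
39.0, 1229.3, 403.3, -90.0], [1171.2, -266.7, 1268.1, 416.1, -90.0]]
scene white [381. 248.] 6706.5 [[497.2, 332.8, 309.8, 182.2, 0.1], [472.9, 323.1, 319.6, 188.0, 0.1]]
scene white [274. 190.] 4653.0 [[560.8, 0.5, 317.6, 224.2, 89.7], [538.5, -19.7, 327.6, 231.3, 89.7]]
scene white [36. 21.] 3244.0 [[595.8, -1306.9, 446.2, 334.2, 65.5], [574.6, -1368.4, 460.3, 344.8, 65.5]]
scene white [427.  41.] 2757.5 [[-476.0, -127.2, 545.5, 263.4, 38.6], [-531.1, -151.4, 562.7, 271.7, 38.6]]
scene white [97. 73.] 2383.0 [[628.3, -837.4, 313.1, 177.9, 74.2], [608.1, -884.0, 322.9, 183.5, 74.2]]
scene white [307.  19.] 1127.0 [[-200.0, -595.8, 398.2, 108.5, -72.9], [-246.3, -634.9, 410.8, 111.9, -72.9]]
```

Emit:
step_arm:
  linear:
    - [0.15,-0.04,0]
    - [0.3,-0.08,0]
    - [0.45,-0.12,0]
    - [0.6,-0.16,0]
    - [0.75,-0.2,0]
    - [0.9,-0.24,0]
    - [1.0,-0.26,0]
    - [1.0,-0.26,0]
    - [1.0,-0.26,0]
  turn: [0,0,0,0.01,0.02,0.028,0.028,0.028,0.028]
  fingers: -1

```text
time_s: 1.23
ee_pos: [424.9, -395.0, 224.6]
ee_rot: [-180.0, 0.1, 6.0]
force: [-0.4, -0.2, 0.2]
gripper_width: 91.6
gripper_force: 0.0
```

Run:
```python
from h import *
s=env.state();f=cams.grab_frame("wrist");T=wristT(s,f)
print(s["ee_pos"],s["ee_rot"],np.round(f["tool_from_camera"],2).tolist())
cv2.imwrite("pics/w1.png",f["color"])
for c,zs in dict(yellow=(70,75,80),red=(120,84,75),green=(75,),white=(120,)).items():
    for b in blobs(f,c,30)[:4]: print(c,b.reshape(-1,2).mean(0).round(),cv2.contourArea(b),[rect(f,b,z,T) for z in zs])
```

```text
[ 424.85937894 -394.97833745  224.58372058] [-1.79980441e+02  6.90603598e-02  5.95233247e+00] [[0.0, -0.97, -0.26, 72.4], [1.0, 0.0, 0.0, -0.33], [-0.0, -0.26, 0.97, -160.32], [0.0, 0.0, 0.0, 1.0]]
yellow [219.  92.] 6010.5 [[513.4, -346.4, 108.1, 106.9, -8.4], [513.1, -347.1, 106.4, 105.2, -8.4], [512.9, -347.7, 104.7, 103.5, -8.4]]
red [216.  83.] 1156.5 [[515.7, -347.7, 68.7, 18.9, 6.7], [518.3, -342.3, 78.0, 21.4, 6.7], [518.9, -341.0, 80.3, 22.1, 6.7]]
red [177.  82.] 97.0 [[517.4, -312.3, 10.0, 9.0, 79.6], [520.2, -302.1, 11.3, 10.2, 79.6], [520.9, -299.6, 11.7, 10.5, 79.6]]
green [11. 46.] 370.0 [[537.9, -130.0, 23.4, 22.5, 89.8]]
green [23. 86.] 143.0 [[500.5, -138.7, 33.8, 9.1, -49.2]]
green [221.  44.] 78.5 [[560.4, -341.4, 12.1, 11.1, -85.7]]
green [ 26. 110.] 50.5 [[476.8, -139.3, 9.4, 8.7, 83.5]]
white [39. 71.] 10090.5 [[517.4, -191.3, 113.7, 83.8, -0.3]]
white [225.  92.] 2184.0 [[511.0, -353.1, 94.2, 93.3, -84.0]]
white [214.  57.] 119.5 [[541.7, -343.1, 16.1, 6.1, 6.0]]
```

View pics/w1.png

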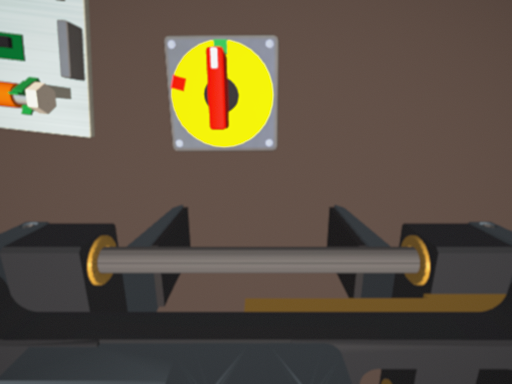

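The wrist view shows the red bar at (216,90) with its white mark next to the green square, so the isolator is ON. The axis is about (514.5,-347) and the bar angle about 6.8°. I'll descend over it and grip.

Emit:
step_arm:
  linear:
    - [0.1,-0.04,0]
    - [0.2,-0.08,0]
    - [0.314,-0.127,0]
    - [0.314,-0.127,0.1]
    - [0.314,-0.127,0.2]
    - [0.314,-0.127,0.3]
    - [0.314,-0.127,0.38]
    - [0.314,-0.127,0.425]
    - [0.314,-0.127,0.425]
    - [0.314,-0.127,0.425]
  turn: [-0.0025,-0.0025,-0.0025,-0.0025,-0.0025,-0.0025,-0.0025,-0.0025,-0.0025,-0.0025]

```text
time_s: 2.52
ee_pos: [515.7, -347.9, 98.5]
ee_rot: [179.9, -0.1, 6.8]
force: [-0.3, 0.5, 0.8]
gripper_width: 91.6
gripper_force: 0.0
```

Emit:
step_arm:
  linear:
    - [0,0,0]
    - [0,0,0]
    - [0,0,0]
    - [0,0,0]
    - [0,0,0]
    - [0,0,0]
    - [0,0,0]
    - [0,0,0]
  turn: [0,0,0,0,0,0,0,0]
  fingers: 1
  force: 25

```text
time_s: 3.52
ee_pos: [515.3, -346.7, 97.5]
ee_rot: [-179.9, 0.0, 6.8]
force: [0.2, 0.1, -0.5]
gripper_width: 15.9
gripper_force: 24.9
```

Emit:
step_arm:
  linear:
    - [0,0,0]
    - [0,0,0]
    - [0,0,0]
    - [0,0,0]
    - [0,0,0]
    - [0,0,0]
    - [0,0,0]
    - [0,0,0]
    - [0,0,0]
    - [0,0,0]
    - [0,0,0]
    - [0,0,0]
    - [0,0,0]
    - [0,0,0]
  turn: [-0.018,-0.036,-0.054,-0.072,-0.09,-0.108,-0.126,-0.144,-0.162,-0.18,-0.195,-0.207,-0.21,-0.21]

```text
time_s: 5.28
ee_pos: [514.3, -345.7, 97.4]
ee_rot: [-179.9, -0.2, 82.2]
force: [-3.8, 4.9, 5.0]
gripper_width: 16.7
gripper_force: 25.4
```

```bash
python3 -c "
from h import *
s=env.state();print(s['ee_pos'],s['ee_rot'],s['force'],s['torque'],s['gripper_force'],s['qpos'])"
```

```text
[ 514.2911587  -345.65772456   97.44086954] [-179.85534894   -0.18843745   82.22035353] [-3.80839725  4.94402389  5.04865384] [ 0.59315847  0.38991662 -0.93964774] 25.396362841129303 [-35.02173944  28.11921305  93.51153077   0.11872548  58.58417506
 -27.30440599]
```

Release, rise clear, and check.

Emit:
step_arm:
  linear:
    - [0,0,0]
    - [0,0,0]
    - [0,0,0]
    - [0,0,0]
    - [0,0,-0.1]
    - [0,0,-0.2]
    - [0,0,-0.3]
    - [0,0,-0.4]
    - [0,0,-0.45]
    - [-0.1,0,-0.45]
    - [-0.25,0,-0.45]
    - [-0.25,0,-0.45]
  turn: [0,0,0,0,0,0,0,0,0,0,0,0]
  fingers: -0.3

```text
time_s: 6.78
ee_pos: [504.6, -423.8, 231.1]
ee_rot: [-179.9, 0.0, 82.3]
force: [-0.2, -0.2, 0.7]
gripper_width: 59.4
gripper_force: 0.0
```

Run:
```python
from h import *
s=env.state();f=cams.grab_frame("wrist");T=wristT(s,f)
print(s["ee_pos"],s["ee_rot"],s["gripper_width"])
for c,zs in dict(red=(120,75),green=(75,),white=(120,)).items():
    for b in blobs(f,c,30)[:4]: print(c,b.reshape(-1,2).mean(0).round(),cv2.contourArea(b),[rect(f,b,z,T) for z in zs])
```

```text
[ 504.5792076  -423.84890727  231.09698097] [-1.79919149e+02  2.06790177e-03  8.22793138e+01] 59.40577595776078
red [479.   9.] 1199.5 [[713.0, -287.0, 65.5, 17.5, -15.5], [746.1, -276.3, 76.3, 20.4, -15.5]]
red [257. 102.] 1076.5 [[514.5, -340.1, 75.8, 16.0, 81.9], [514.6, -338.2, 88.4, 18.7, 81.9]]
green [300. 100.] 84.0 [[560.4, -341.2, 11.1, 10.2, 6.6]]
white [263. 151.] 39738.0 [[499.3, -389.2, 322.2, 196.5, -1.5]]
white [258. 271.] 6387.0 [[490.9, -520.9, 235.6, 53.6, -7.6]]
white [ 38. 263.] 699.0 [[253.8, -473.2, 50.2, 19.4, -7.6]]
white [478. 263.] 696.5 [[731.7, -537.1, 50.1, 19.4, -7.6]]
```

Emit:
step_arm:
  linear:
    - [0.15,-0.03,0]
    - [0.3,-0.06,0]
    - [0.45,-0.09,0]
    - [0.6,-0.12,0]
    - [0.75,-0.15,0]
    - [0.9,-0.172,0]
    - [0.9,-0.172,0]
    - [0.9,-0.172,0]
  turn: [0,0,-0.01,-0.021,-0.021,-0.021,-0.021,-0.021]

```text
time_s: 7.82
ee_pos: [489.7, -146.7, 232.4]
ee_rot: [-180.0, 0.0, 90.1]
force: [-0.7, -0.2, 0.2]
gripper_width: 59.3
gripper_force: 0.0
```

Run:
```python
from h import *
s=env.state();f=cams.grab_frame("wrist");T=wristT(s,f)
print(s["ee_pos"],s["ee_rot"],s["gripper_width"])
cv2.imwrite("pics/w2.png",f["color"])
for c,zs in dict(blue=(75,),orange=(75,)).items():
    for b in blobs(f,c,30)[:4]: print(c,b.reshape(-1,2).mean(0).round(),cv2.contourArea(b),[rect(f,b,z,T) for z in zs])
```

```text
[ 489.68084709 -146.6789582   232.4166662 ] [-1.79995826e+02  2.04198756e-02  9.00832583e+01] 59.34377967057489
blue [358. 131.] 1633.5 [[601.2, -92.5, 85.9, 25.1, 89.6]]
blue [492. 114.] 1241.0 [[744.5, -74.2, 50.3, 43.9, -82.2]]
blue [261.   8.] 341.0 [[491.5, 30.2, 22.3, 16.0, 0.2]]
orange [260. 131.] 1501.5 [[491.1, -91.8, 85.9, 22.6, 89.7]]
orange [370. 263.] 216.5 [[631.2, -253.3, 64.6, 12.6, -85.3]]
orange [147. 262.] 214.0 [[347.6, -254.0, 64.4, 13.1, 86.8]]
```

View pics/w2.png

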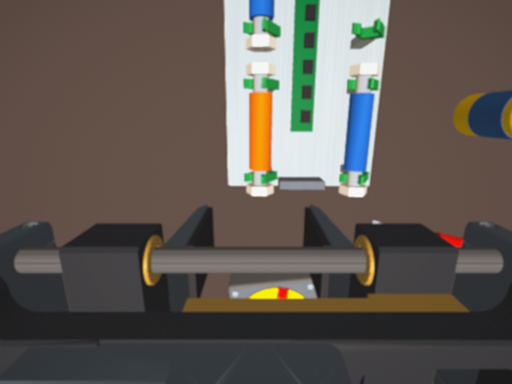

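The wrist view shows the orange roller at (260,131) and the back blue at (358,131). The back-left place is empty, and nothing obstructs the fingers. Descending on the orange roller.

Emit:
step_arm:
  linear:
    - [0.09,0.003,0]
    - [0.182,0.003,0]
    - [0.182,0.003,0.1]
    - [0.182,0.003,0.2]
    - [0.182,0.003,0.3]
    - [0.182,0.003,0.4]
    - [0.182,0.003,0.48]
    - [0.182,0.003,0.53]
    - [0.182,0.003,0.551]
    - [0.182,0.003,0.551]
    - [0.182,0.003,0.551]
  turn: [0,0,0,0,0,0,0,0,0,0,0]

```text
time_s: 9.25
ee_pos: [491.3, -92.7, 67.9]
ee_rot: [179.9, 0.0, 90.0]
force: [-0.1, -0.1, 0.6]
gripper_width: 59.1
gripper_force: 0.0
```

Emit:
step_arm:
  linear:
    - [0,0,0]
    - [0,0,0]
    - [0,0,0]
    - [0,0,0]
    - [0,0,0]
    - [0,0,0]
    - [0,0,0]
  turn: [0,0,0,0,0,0,0]
  fingers: 1
  force: 40

```text
time_s: 10.12
ee_pos: [491.0, -92.5, 67.2]
ee_rot: [180.0, 0.0, 90.0]
force: [1.0, -0.1, -0.1]
gripper_width: 25.1
gripper_force: 40.0
```

Emit:
step_arm:
  linear:
    - [0,-0.01,-0.014]
    - [0,-0.02,-0.028]
    - [0,-0.03,-0.042]
    - [0,-0.04,-0.056]
    - [0,-0.05,-0.071]
    - [0,-0.06,-0.085]
    - [0,-0.06,-0.16]
    - [0,-0.06,-0.25]
    - [0,-0.06,-0.35]
    - [0,-0.06,-0.42]
    - [0,-0.06,-0.42]
  turn: [0,0,0,0,0,0,0,0,0,0,0]

```text
time_s: 11.5
ee_pos: [473.3, -92.7, 194.6]
ee_rot: [179.8, 0.1, 90.0]
force: [0.0, 0.4, -1.5]
gripper_width: 25.4
gripper_force: 40.0
```

Run:
```python
from h import *
s=env.state();print(s["ee_pos"],s["ee_rot"],s["gripper_width"],s["gripper_force"])
f=cams.grab_frame("top")
for c,z in (("white",45),("blue",4),("orange",4)):
    for b in blobs(f,c,30)[:8]:
        r=rect(f,b,z)
        if r[1]>200 and r[0]<700: print(c,r)
f=cams.grab_frame("wrist");T=wristT(s,f)
for b in blobs(f,"orange",30)[:1]: print(b.reshape(-1,2).mean(0).round(),rect(f,b,s["ee_pos"][2]+8,T))
```

```text
[473.34899921 -92.67337139 194.55509643] [1.79806169e+02 5.09801613e-02 9.00150407e+01] 25.424341178356244 39.99221205711365
white [481.8, 331.4, 283.0, 173.7, -0.1]
blue [412.2, 334.1, 146.3, 118.5, 89.4]
orange [551.0, 334.0, 145.1, 117.8, 89.4]
[258. 209.] [472.6, -72.5, 46.5, 26.0, -90.0]
```

Emit:
step_arm:
  linear:
    - [0.1,0.04,0]
    - [0.22,0.08,0]
    - [0.34,0.12,0]
    - [0.46,0.16,0]
    - [0.58,0.2,0]
    - [0.68,0.24,0]
    - [0.75,0.262,0]
    - [0.75,0.262,0]
    - [0.75,0.262,0]
  turn: [0,0,0,0,0,0,0,0,0]

```text
time_s: 12.72
ee_pos: [550.6, 131.7, 192.6]
ee_rot: [-179.9, 0.1, 90.0]
force: [0.2, -0.2, -0.6]
gripper_width: 25.4
gripper_force: 40.0
```

```bash
cat > t.py <<'E'
from h import *
s=env.state();print(np.round(s["ee_pos"],1),np.round(s["ee_rot"],1),s["gripper_width"],s["gripper_force"])
f=cams.grab_frame("top")
for c,z in (("white",45),("blue",4),("orange",4)):
    for b in blobs(f,c,30)[:8]:
        r=rect(f,b,z)
        if r[1]>200 and r[0]<700: print(c,r)
E
python3 t.py
```

```text
[550.6 131.7 192.6] [-1.799e+02  1.000e-01  9.000e+01] 25.357190676119544 39.99206900596619
white [498.5, 360.3, 344.0, 161.6, 9.4]
white [658.6, 215.9, 124.8, 81.8, -77.8]
blue [412.2, 332.9, 148.7, 118.5, 89.4]
orange [551.2, 353.9, 118.6, 104.3, -0.1]
```

Emit:
step_arm:
  linear:
    - [0.13,0.005,0]
    - [0.26,0.005,0]
    - [0.4,0.005,0]
    - [0.53,0.005,0]
    - [0.62,0.005,0]
    - [0.669,0.005,0.02]
    - [0.669,0.005,0.12]
    - [0.669,0.005,0.22]
    - [0.669,0.005,0.32]
    - [0.669,0.005,0.42]
    - [0.669,0.005,0.48]
    - [0.669,0.005,0.53]
    - [0.669,0.005,0.555]
    - [0.669,0.005,0.57]
    - [0.669,0.005,0.57]
    - [0.669,0.005,0.57]
  turn: [0,0,0,0,0,0,0,0,0,0,0,0,0,0,0,0]

```text
time_s: 14.78
ee_pos: [553.1, 333.5, 22.8]
ee_rot: [179.9, -0.0, 90.0]
force: [0.4, 0.1, -1.8]
gripper_width: 25.5
gripper_force: 40.0
```

Emit:
step_arm:
  linear:
    - [0,0,0.008]
    - [0,0,0.016]
    - [0,0,0.016]
    - [0,0,0.016]
  turn: [0,0,0,0]

```text
time_s: 15.28
ee_pos: [552.7, 333.2, 17.3]
ee_rot: [-180.0, 0.0, 90.0]
force: [-0.3, 0.3, -1.2]
gripper_width: 25.3
gripper_force: 40.0
```

Emit:
step_arm:
  linear:
    - [0,0,0]
    - [0,0,0]
    - [0,0,0]
    - [0,0,0]
  turn: [0,0,0,0]
  fingers: 0.35

```text
time_s: 15.78
ee_pos: [552.8, 333.3, 17.4]
ee_rot: [180.0, -0.0, 90.0]
force: [-0.1, 0.0, 0.8]
gripper_width: 29.4
gripper_force: 0.0
```

Emit:
step_arm:
  linear:
    - [0,0,0]
    - [0,0,0]
    - [0,0,-0.03]
    - [0,0,-0.08]
    - [0,0,-0.18]
    - [0,0,-0.3]
    - [0,0,-0.42]
    - [0,0,-0.55]
    - [-0.12,-0.1,-0.55]
    - [-0.28,-0.2,-0.55]
    - [-0.28,-0.2,-0.55]
  turn: [0,0,0,0,0,0,0,0,0,0,0]
  fingers: 0

```text
time_s: 17.15
ee_pos: [490.1, 246.5, 183.6]
ee_rot: [-179.9, 0.1, 89.9]
force: [-0.7, 0.2, -0.3]
gripper_width: 46.0
gripper_force: 0.0
```

```bash
python3 t.py
python3 - <<'E'
from h import *
s=env.state();f=cams.grab_frame("wrist");T=wristT(s,f)
cv2.imwrite("pics/w3.png",f["color"])
for c in("orange","blue"):
  for b in blobs(f,c,50)[:4]: print(c,b.reshape(-1,2).mean(0).round(),rect(f,b,18,T))
E
```

```text
[490.1 246.5 183.6] [-1.799e+02  1.000e-01  8.990e+01] 45.98428699116293 0.0
white [243.1, 272.3, 214.3, 194.1, -0.7]
white [466.7, 368.2, 290.9, 153.3, 22.3]
white [495.4, 287.4, 301.1, 13.2, 22.8]
blue [430.6, 379.1, 85.4, 58.9, 2.6]
orange [306. 103.] [549.8, 330.9, 144.4, 118.4, 89.9]
orange [235. 305.] [460.6, 71.9, 188.6, 14.3, -0.1]
orange [346. 262.] [606.7, 136.5, 68.8, 11.7, -86.7]
orange [170. 262.] [376.9, 136.8, 68.6, 11.4, 86.7]
blue [191. 101.] [416.8, 330.9, 144.2, 118.9, -90.0]
```

View pics/w3.png

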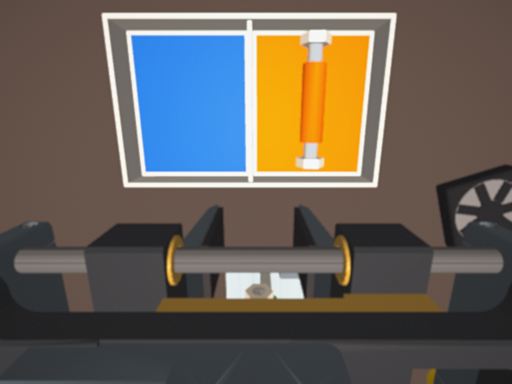

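The view shows the orange roller lying flat in the orange compartment at (313,100), with the tray straight. Next is the front-left blue roller. I'll grip it lower in the fingers so it can be set down fully.

Emit:
step_arm:
  linear:
    - [-0.12,0.003,0]
    - [-0.25,0.003,0]
    - [-0.38,0.003,0]
    - [-0.5,0.003,0]
    - [-0.58,0.003,0]
    - [-0.61,0.003,0]
    - [-0.61,0.003,0.05]
    - [-0.61,0.003,0.12]
    - [-0.61,0.003,0.2]
    - [-0.61,0.003,0.28]
    - [-0.61,0.003,0.33]
    - [-0.61,0.003,0.358]
    - [-0.61,0.003,0.368]
    - [-0.61,0.003,0.368]
    - [-0.61,0.003,0.368]
  turn: [0,0,0,0,0,0,0,0,0,0,0,0,0,0,0]

```text
time_s: 19.12
ee_pos: [494.2, 66.2, 72.5]
ee_rot: [179.9, -0.0, 90.0]
force: [0.6, 0.4, -0.2]
gripper_width: 45.5
gripper_force: 0.0
```

Emit:
step_arm:
  linear:
    - [0,0,0]
    - [0,0,0]
    - [0,0,0]
    - [0,0,0]
    - [0,0,0]
    - [0,0,0]
    - [0,0,0]
  turn: [0,0,0,0,0,0,0]
  fingers: 1
  force: 40

```text
time_s: 20.0
ee_pos: [492.2, 66.1, 71.8]
ee_rot: [-179.8, 0.0, 90.0]
force: [-4.5, -0.4, 4.6]
gripper_width: 25.3
gripper_force: 40.0
```

Emit:
step_arm:
  linear:
    - [0,-0.01,-0.014]
    - [0,-0.02,-0.028]
    - [0,-0.03,-0.042]
    - [0,-0.04,-0.056]
    - [0,-0.05,-0.071]
    - [0,-0.06,-0.085]
    - [0,-0.06,-0.16]
    - [0,-0.06,-0.25]
    - [0,-0.06,-0.33]
    - [0,-0.06,-0.37]
    - [0,-0.06,-0.37]
  turn: [0,0,0,0,0,0,0,0,0,0,0]

```text
time_s: 21.38
ee_pos: [475.9, 66.2, 183.4]
ee_rot: [179.9, -0.0, 90.0]
force: [0.3, -0.6, -2.7]
gripper_width: 25.4
gripper_force: 40.0
```

```bash
python3 t.py
python3 - <<'E'
from h import *
s=env.state();f=cams.grab_frame("wrist");T=wristT(s,f)
for c,z in(("blue",s["ee_pos"][2]+3),("orange",4),("blue",4)):
  for b in blobs(f,c,50)[:3]: print(c,b.reshape(-1,2).mean(0).round(),rect(f,b,z,T))
E
```

```text
[475.9  66.2 183.4] [179.9  -0.   90. ] 25.353133274794544 39.99484956264496
white [481.8, 331.4, 283.0, 173.7, -0.1]
blue [412.2, 334.1, 146.3, 118.5, 89.4]
orange [551.0, 334.0, 145.1, 117.8, 89.4]
blue [258. 212.] [474.5, 83.4, 46.0, 26.6, -88.9]
blue [258. 285.] [474.9, 33.5, 25.1, 17.7, 0.1]
orange [205. 262.] [402.5, -53.7, 69.9, 8.3, 87.4]
orange [311. 262.] [546.7, -52.1, 69.8, 8.3, -87.2]
blue [258. 212.] [474.3, 18.6, 99.1, 57.4, -88.9]
blue [258. 285.] [475.2, -88.8, 54.1, 38.1, 0.1]
```

Emit:
step_arm:
  linear:
    - [0.12,-0.05,0]
    - [0.25,-0.1,0]
    - [0.38,-0.15,0]
    - [0.51,-0.2,0]
    - [0.64,-0.25,0]
    - [0.76,-0.28,0]
    - [0.85,-0.293,0]
    - [0.893,-0.293,0]
    - [0.893,-0.293,0.05]
    - [0.893,-0.293,0.14]
    - [0.893,-0.293,0.24]
    - [0.893,-0.293,0.34]
    - [0.893,-0.293,0.42]
    - [0.893,-0.293,0.49]
    - [0.893,-0.293,0.52]
    - [0.893,-0.293,0.53]
    - [0.893,-0.293,0.53]
    - [0.893,-0.293,0.53]
  turn: [0,0,0,0,0,0,0,0,0,0,0,0,0,0,0,0,0,0]

```text
time_s: 23.72
ee_pos: [388.2, 334.4, 24.6]
ee_rot: [179.9, -0.1, 90.0]
force: [0.6, 0.4, -1.8]
gripper_width: 25.3
gripper_force: 40.0
```

Emit:
step_arm:
  linear:
    - [0,0,0.01]
    - [0,0,0.018]
    - [0,0,0.024]
    - [0,0,0.024]
    - [0,0,0.024]
  turn: [0,0,0,0,0]

```text
time_s: 24.35
ee_pos: [387.7, 334.1, 17.6]
ee_rot: [180.0, -0.0, 90.0]
force: [-1.7, -1.9, 7.1]
gripper_width: 25.4
gripper_force: 40.0
```

Emit:
step_arm:
  linear:
    - [0,0,0]
    - [0,0,0]
    - [0,0,0]
    - [0,0,0]
  turn: [0,0,0,0]
  fingers: 0.35

```text
time_s: 24.85
ee_pos: [387.7, 334.1, 16.6]
ee_rot: [-180.0, 0.0, 90.0]
force: [-0.2, -0.8, 0.5]
gripper_width: 29.4
gripper_force: 0.0
```

Emit:
step_arm:
  linear:
    - [0,0,0]
    - [0,0,0]
    - [0,0,-0.03]
    - [0,0,-0.08]
    - [0,0,-0.18]
    - [0,0,-0.3]
    - [0,0,-0.42]
    - [0,0,-0.55]
    - [-0.14,0.15,-0.55]
    - [-0.28,0.3,-0.55]
    - [-0.28,0.3,-0.55]
  turn: [0,0,0,0,0,0,0,0,0,0,0]
  fingers: 0.2

```text
time_s: 26.22
ee_pos: [480.3, 247.7, 183.0]
ee_rot: [179.9, -0.0, 89.7]
force: [-0.1, -0.1, -0.6]
gripper_width: 36.4
gripper_force: 0.0
```

Run:
```python
from h import *
s=env.state();f=cams.grab_frame("wrist");T=wristT(s,f)
print(s["ee_pos"],s["ee_rot"],s["gripper_width"])
cv2.imwrite("pics/w4.png",f["color"])
for c in("orange","blue"):
  for b in blobs(f,c,50)[:4]: print(c,b.reshape(-1,2).mean(0).round(),rect(f,b,18,T))
```

```text
[480.27305981 247.68155881 182.98140742] [ 1.79852619e+02 -1.33196607e-02  8.97155877e+01] 36.41217210182265
orange [320.  98.] [549.2, 330.4, 145.0, 118.6, 89.9]
orange [330. 262.] [574.1, 136.6, 67.1, 10.4, -87.7]
orange [186. 262.] [385.3, 136.9, 68.4, 10.1, 87.3]
blue [196. 102.] [416.2, 330.8, 144.7, 119.1, 89.8]
```

View pics/w4.png

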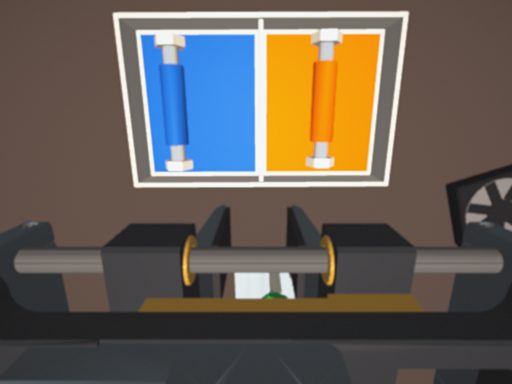

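Both rollers lie flat, blue at (174,105) and orange at (324,100). Now the back blue roller.

Emit:
step_arm:
  linear:
    - [-0.12,0.05,-0.03]
    - [-0.25,0.1,-0.06]
    - [-0.38,0.15,-0.06]
    - [-0.51,0.21,-0.06]
    - [-0.64,0.27,-0.06]
    - [-0.77,0.33,-0.06]
    - [-0.86,0.38,-0.06]
    - [-0.9,0.4,-0.06]
    - [-0.9,0.4,-0.06]
    - [-0.9,0.4,-0.06]
  turn: [0,0,0,0,0,0,0,0,0,0]
  fingers: -0.05

```text
time_s: 27.52
ee_pos: [597.1, -18.4, 199.9]
ee_rot: [-180.0, -0.0, 90.1]
force: [0.4, 0.2, 0.0]
gripper_width: 47.7
gripper_force: 0.0
```

Run:
```python
from h import *
s=env.state();print(s["ee_pos"],s["ee_rot"],s["gripper_width"])
```

```text
[597.09070698 -18.44087429 199.86488092] [-1.79967844e+02 -3.13086535e-02  9.00868892e+01] 47.67242246118075
```

Emit:
step_arm:
  linear:
    - [-0.1,0.01,0]
    - [-0.2,0.01,0]
    - [-0.245,0.01,0]
    - [-0.245,0.01,0.05]
    - [-0.245,0.01,0.14]
    - [-0.245,0.01,0.23]
    - [-0.245,0.01,0.32]
    - [-0.245,0.01,0.39]
    - [-0.245,0.01,0.415]
    - [-0.245,0.01,0.426]
    - [-0.245,0.01,0.426]
    - [-0.245,0.01,0.426]
  turn: [0,0,0,0,0,0,0,0,0,0,0,0]

```text
time_s: 29.02
ee_pos: [601.3, -93.4, 72.8]
ee_rot: [179.9, 0.0, 90.0]
force: [-0.6, -0.4, -0.3]
gripper_width: 47.9
gripper_force: 0.0
```

Emit:
step_arm:
  linear:
    - [0,0,0]
    - [0,0,0]
    - [0,0,0]
    - [0,0,0]
    - [0,0,0]
    - [0,0,0]
    - [0,0,0]
  turn: [0,0,0,0,0,0,0]
  fingers: 1
  force: 40

```text
time_s: 29.9
ee_pos: [601.1, -93.4, 72.1]
ee_rot: [180.0, 0.0, 90.0]
force: [1.7, -0.2, -0.5]
gripper_width: 25.0
gripper_force: 40.0
```

Emit:
step_arm:
  linear:
    - [0,-0.01,-0.014]
    - [0,-0.02,-0.028]
    - [0,-0.03,-0.042]
    - [0,-0.04,-0.056]
    - [0,-0.05,-0.071]
    - [0,-0.06,-0.085]
    - [0,-0.06,-0.16]
    - [0,-0.06,-0.25]
    - [0,-0.06,-0.33]
    - [0,-0.06,-0.38]
    - [0,-0.06,-0.38]
  turn: [0,0,0,0,0,0,0,0,0,0,0]

```text
time_s: 31.28
ee_pos: [583.2, -93.5, 186.9]
ee_rot: [179.9, 0.0, 90.0]
force: [0.2, -0.5, -1.8]
gripper_width: 25.5
gripper_force: 40.0
```

```bash
python3 t.py
python3 - <<'E'
from h import *
s=env.state();f=cams.grab_frame("wrist");T=wristT(s,f)
for b in blobs(f,"blue",50)[:3]: print(b.reshape(-1,2).mean(0).round(),rect(f,b,s["ee_pos"][2]+3,T))
E
```

```text
[583.2 -93.5 186.9] [179.9   0.   90. ] 25.4811996568375 39.993553161621094
white [488.6, 336.9, 282.3, 173.7, -0.0]
blue [419.5, 339.6, 146.2, 121.6, 89.4]
orange [557.1, 339.7, 145.3, 118.0, 89.4]
[258. 208.] [581.8, -74.3, 49.5, 26.6, -89.1]
[432. 161.] [679.8, -46.0, 29.3, 23.7, 77.4]
[258. 285.] [581.9, -126.0, 24.8, 17.7, 0.1]
```

The tray has been shifted, by about (+6.5, +5.5) mm so far. I'll carry the roller part way and measure again.

Emit:
step_arm:
  linear:
    - [0.1,-0.06,0]
    - [0.2,-0.12,0]
    - [0.31,-0.19,0]
    - [0.42,-0.26,0]
    - [0.52,-0.33,0]
    - [0.58,-0.4,0]
    - [0.6,-0.45,0]
    - [0.6,-0.45,0]
    - [0.6,-0.45,0]
  turn: [0,0,0,0,0,0,0,0,0]

```text
time_s: 32.5
ee_pos: [448.5, 86.1, 185.9]
ee_rot: [180.0, 0.0, 90.0]
force: [0.4, 0.4, -0.8]
gripper_width: 25.2
gripper_force: 40.0
```

```bash
python3 t.py
python3 - <<'E'
from h import *
cv2.imwrite("pics/top5.png",cv2.resize(cams.grab_frame("top")["color"][180:330,80:260],(720,600),interpolation=cv2.INTER_CUBIC))
E
```

```text
[448.5  86.1 185.9] [180.   0.  90.] 25.173614297723464 39.993454813957214
white [488.6, 336.9, 282.3, 173.7, -0.0]
blue [419.5, 339.5, 146.0, 121.6, 89.4]
orange [557.1, 339.5, 144.9, 118.0, 89.4]
```

View pics/top5.png

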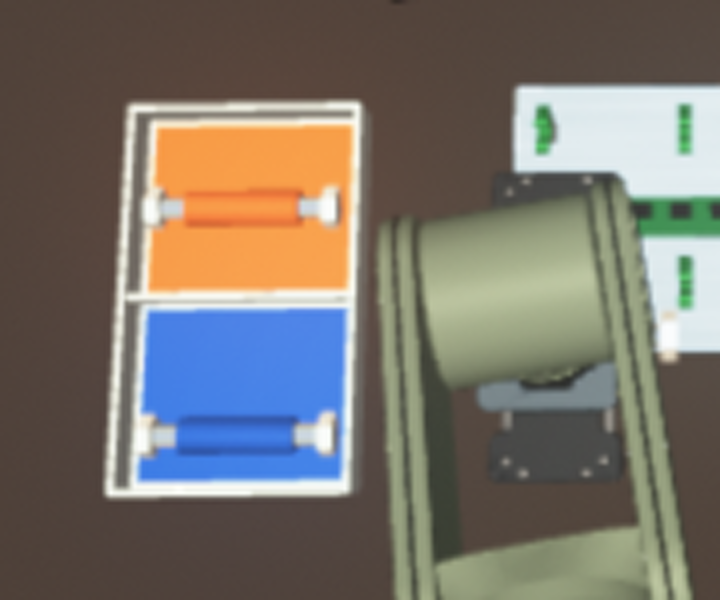

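Run:
```python
from h import *
f=cams.grab_frame("top")
for p in((139.2,288.8),(140.7,232)): print(ray(f,np.array(p),18))
```

```text
[[387.69602896 337.740637  ]]
[[553.1767546  340.51344437]]
```

Emit:
step_arm:
  linear:
    - [0.13,0,0]
    - [0.26,0,0]
    - [0.4,0,0]
    - [0.54,0,0]
    - [0.68,0,0]
    - [0.79,0,0]
    - [0.843,0,0]
    - [0.843,0,0.05]
    - [0.843,0,0.14]
    - [0.843,0,0.24]
    - [0.843,0,0.34]
    - [0.843,0,0.4]
    - [0.843,0,0.4]
    - [0.843,0,0.4]
  turn: [0,0,0,0,0,0,0,0,0,0,0,0,0,0]

```text
time_s: 34.4
ee_pos: [448.2, 338.9, 66.3]
ee_rot: [180.0, -0.0, 90.0]
force: [-0.1, -0.4, -2.5]
gripper_width: 25.1
gripper_force: 40.0
```

Emit:
step_arm:
  linear:
    - [0,-0.007,0.04]
    - [0,-0.007,0.09]
    - [0,-0.007,0.12]
    - [0,-0.007,0.14]
    - [0,-0.007,0.15]
    - [0,-0.007,0.158]
    - [0,-0.007,0.164]
    - [0,-0.007,0.164]
    - [0,-0.007,0.164]
  turn: [0,0,0,0,0,0,0,0,0]

```text
time_s: 35.52
ee_pos: [445.8, 339.6, 17.9]
ee_rot: [180.0, -0.0, 90.0]
force: [-2.1, -0.5, 5.8]
gripper_width: 25.6
gripper_force: 40.0
```

Emit:
step_arm:
  linear:
    - [0,0,0]
    - [0,0,0]
    - [0,0,0]
    - [0,0,0]
  turn: [0,0,0,0]
  fingers: 0.35

```text
time_s: 36.02
ee_pos: [445.6, 339.5, 16.6]
ee_rot: [-180.0, 0.0, 90.0]
force: [-0.6, -0.3, -0.1]
gripper_width: 30.1
gripper_force: 0.0
```

Emit:
step_arm:
  linear:
    - [0,0,0]
    - [0,0,0]
    - [0,0,-0.03]
    - [0,0,-0.08]
    - [0,0,-0.18]
    - [0,0,-0.3]
    - [0,0,-0.42]
    - [0,0,-0.55]
    - [-0.14,0.05,-0.55]
    - [-0.28,0.1,-0.55]
    - [-0.28,0.1,-0.55]
  turn: [0,0,0,0,0,0,0,0,0,0,0]
  fingers: 0.2

```text
time_s: 37.4
ee_pos: [476.3, 253.4, 183.1]
ee_rot: [179.9, -0.0, 89.8]
force: [-0.1, -0.9, 0.1]
gripper_width: 36.6
gripper_force: 0.0
```

Run:
```python
from h import *
s=env.state();f=cams.grab_frame("wrist");T=wristT(s,f)
print(s["ee_pos"],s["ee_rot"],s["gripper_width"])
cv2.imwrite("pics/w6.png",f["color"])
```

```text
[476.33355713 253.3804918  183.13070706] [ 1.79906859e+02 -7.98912663e-03  8.98076641e+01] 36.5860914964495
```

View pics/w6.png

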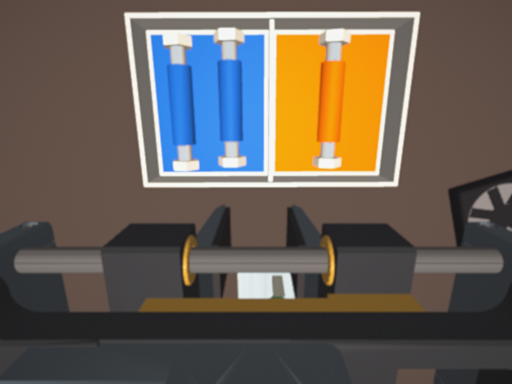

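All three rollers lie flat in the right compartments, blues at (182,105) and (230,100) and orange at (331,100). Back to the isolator.

Emit:
step_arm:
  linear:
    - [-0.13,0.01,-0.04]
    - [-0.27,0.02,-0.1]
    - [-0.41,0.03,-0.12]
    - [-0.55,0.04,-0.12]
    - [-0.69,0.05,-0.12]
    - [-0.83,0.06,-0.12]
    - [-0.95,0.06,-0.12]
    - [-1.0,0.06,-0.12]
    - [-1.0,0.06,-0.12]
    - [-1.0,0.06,-0.12]
  turn: [0,0,0,0,0,0,0,0,0,0]
  fingers: -0.5

```text
time_s: 38.7
ee_pos: [493.8, -43.2, 217.8]
ee_rot: [180.0, -0.0, 90.1]
force: [0.2, 0.0, 0.2]
gripper_width: 68.3
gripper_force: 0.0
```

Emit:
step_arm:
  linear:
    - [-0.13,0.01,0]
    - [-0.27,0.02,0]
    - [-0.41,0.03,0]
    - [-0.55,0.04,0]
    - [-0.69,0.05,0]
    - [-0.83,0.06,0]
    - [-0.95,0.06,0]
    - [-1.0,0.06,0]
    - [-1.0,0.06,0]
    - [-1.0,0.06,0]
  turn: [0,0,0,0,0.01,0.02,0.022,0.022,0.022,0.022]

```text
time_s: 39.95
ee_pos: [512.0, -342.9, 217.8]
ee_rot: [-180.0, -0.0, 82.2]
force: [-0.5, 0.5, 0.4]
gripper_width: 68.6
gripper_force: 0.0
```

```bash
python3 t.py;  python3 - <<'E'
from h import *
s=env.state();p=s["ee_pos"];a=np.radians(s["ee_rot"][2])
d=np.array([514.5,-346.5])-p[:2]
print("tool",(d@[np.cos(a),np.sin(a)])/300,(d@[np.sin(a),-np.cos(a)])/300,(p[2]-97.5)/300,"turn",(s["ee_rot"][2]-81.8)/360)
E
```

```text
[ 512.  -342.9  217.8] [-180.    -0.    82.2] 68.64466651139396 0.0
white [488.6, 336.9, 282.3, 173.7, -0.0]
blue [419.0, 338.9, 144.5, 122.0, 89.9]
orange [557.1, 339.5, 144.9, 118.0, 89.4]
tool -0.010695241991684671 0.010103598463211799 0.40142379614844753 turn 0.001053243257845556
```

Emit:
step_arm:
  linear:
    - [-0.01,0.01,0.05]
    - [-0.01,0.01,0.14]
    - [-0.01,0.01,0.23]
    - [-0.01,0.01,0.32]
    - [-0.01,0.01,0.38]
    - [-0.01,0.01,0.4]
    - [-0.01,0.01,0.4]
    - [-0.01,0.01,0.4]
  turn: [0.001,0.001,0.001,0.001,0.001,0.001,0.001,0.001]

```text
time_s: 41.0
ee_pos: [514.8, -348.1, 98.6]
ee_rot: [179.9, 0.0, 81.7]
force: [0.1, 0.3, -0.2]
gripper_width: 68.3
gripper_force: 0.0
```

Emit:
step_arm:
  linear:
    - [0,0,0]
    - [0,0,0]
    - [0,0,0]
    - [0,0,0]
    - [0,0,0]
    - [0,0,0]
    - [0,0,0]
    - [0,0,0]
  turn: [0,0,0,0,0,0,0,0]
  fingers: 1
  force: 25

```text
time_s: 42.0
ee_pos: [513.9, -347.8, 97.7]
ee_rot: [-180.0, -0.0, 81.7]
force: [-2.6, -0.2, 1.6]
gripper_width: 16.1
gripper_force: 25.0
```

Emit:
step_arm:
  linear:
    - [0,0,0]
    - [0,0,0]
    - [0,0,0]
    - [0,0,0]
    - [0,0,0]
    - [0,0,0]
    - [0,0,0]
    - [0,0,0]
    - [0,0,0]
    - [0,0,0]
    - [0,0,0]
    - [0,0,0]
    - [0,0,0]
    - [0,0,0]
  turn: [0.018,0.036,0.054,0.072,0.09,0.108,0.126,0.144,0.162,0.18,0.195,0.207,0.21,0.21]

```text
time_s: 43.75
ee_pos: [513.0, -347.0, 97.7]
ee_rot: [-179.9, 0.2, 6.3]
force: [-3.4, 2.7, 3.1]
gripper_width: 15.8
gripper_force: 25.0
```

Emit:
step_arm:
  linear:
    - [0,0,0]
    - [0,0,0]
    - [0,0,0]
    - [0,0,0]
    - [0,0,-0.1]
    - [0,0,-0.2]
    - [0,0,-0.3]
    - [0,0,-0.4]
    - [0,0,-0.45]
    - [-0.15,0,-0.45]
    - [-0.3,0.1,-0.45]
    - [-0.3,0.1,-0.45]
  turn: [0,0,0,0,0,0,0,0,0,0,0,0]
  fingers: -0.5

```text
time_s: 45.25
ee_pos: [425.4, -388.7, 232.4]
ee_rot: [-180.0, 0.1, 5.9]
force: [0.5, -0.2, 0.4]
gripper_width: 68.2
gripper_force: 0.0
```

Run:
```python
from h import *
s=env.state();f=cams.grab_frame("wrist");T=wristT(s,f)
for c,zs in dict(red=(120,75),green=(75,),white=(120,)).items():
    for b in blobs(f,c,30)[:4]: print(c,b.reshape(-1,2).mean(0).round(),cv2.contourArea(b),[rect(f,b,z,T) for z in zs])
cv2.imwrite("pics/w7.png",f["color"])
g=cams.grab_frame("top")["color"];cv2.imwrite("pics/top7.png",cv2.resize(g,(800,600),interpolation=cv2.INTER_CUBIC))
```

```text
red [224.  86.] 1026.5 [[515.5, -347.4, 68.5, 17.8, 4.7], [518.5, -341.9, 79.8, 20.8, 4.7]]
red [185.  84.] 88.0 [[517.7, -311.0, 9.8, 9.0, 80.0], [521.0, -299.5, 11.4, 10.5, 80.0]]
green [16. 48.] 712.5 [[538.2, -122.3, 34.5, 22.5, -90.0]]
green [40. 97.] 451.0 [[491.7, -143.5, 35.9, 27.1, -50.1]]
green [228.  47.] 68.0 [[560.3, -341.2, 13.5, 11.4, -84.0]]
white [47. 64.] 11659.5 [[519.1, -183.1, 117.5, 93.9, -0.3]]
white [229.  93.] 10479.5 [[510.9, -351.7, 95.1, 94.6, -83.9]]
```

View pics/w7.png

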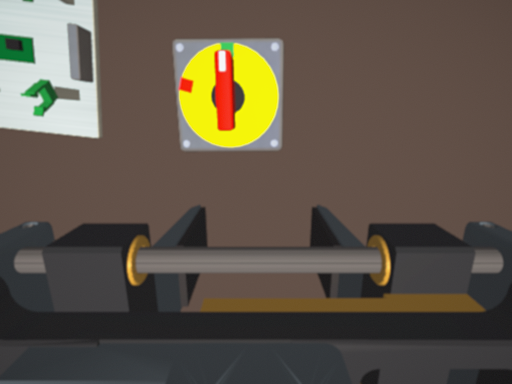

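View pics/top7.png

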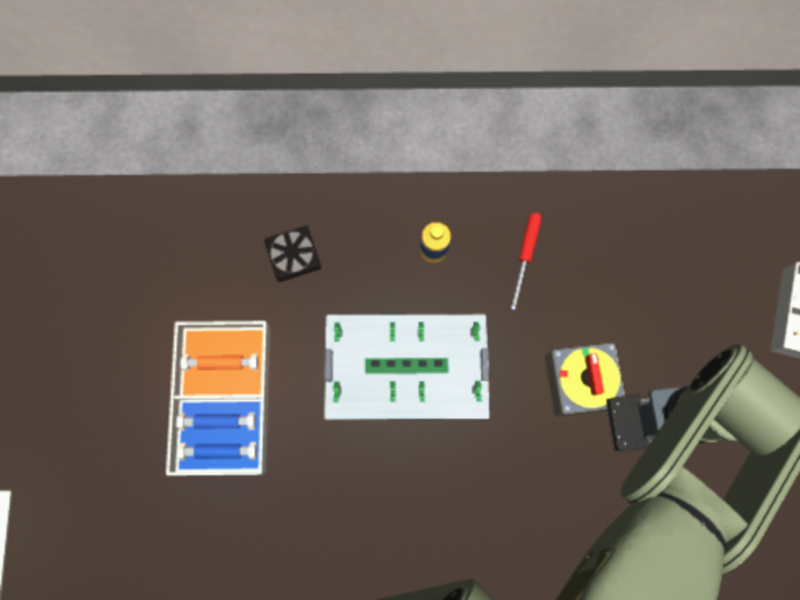

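The wrist view shows the mark at the green square (225,60), so the isolator is ON. The top view shows the clips empty and all three rollers in their compartments, with the can, fan and screwdriver where they were. Handing in.

```bash
python3 -c "
from workcell import env
print(env.job_done())"
```

```text
the job is handed in; nothing more can be done
None
```

The job is handed in, with no verdict returned: I switched the isolator OFF, laid all three rollers flat in their matching compartments (two blue, one orange; the fourth place was empty), then switched it back ON, with the can, fan and screwdriver left alone.

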